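# Put the doming punches back in order of size

## Robot

A 6-joint arm with a two-finger parallel gripper is mounted at the origin on the work surface. World frame = base frame: x ahead of the robot, y to its left, z up, the work surface at z = 0. Lengths are in mm, angles in rad, forces in N, time in s.
With the tool pointing down it reaches from about 400 to 925 mm from the base axis. Payload 12.5 kg.
Tool frame: the origin (TCP) lies at the centre of the arm's flange, where the gripper is bolted on; the fingertips stand 190 mm ahead of it and the grasp point (between the pads) lies env.grip_point_offset ahead of it (env.grip_point_offset is the distance from the TCP to the grasp point, in mm); z points along the fingers, x is the direction in which the jaws open and shut, and the axes are right-handed (so a half turn about z gives the same grasp; the last joint's range is limited). The gripper opens to 95 mm and grips with 3 to 60 N. Pads are 20 mm wide; open, the fingers measure 119 mm over their backs; the gripper's body (75 mm by 180 mm) begins 59 mm behind the grasp point.
Start: joints at [-1.253, 0.491, 1.559, -0, 1.092, -0.106], TCP at [257.036, -569.7, 404.761] pointing down, gripper open.
Joint ranges: [-3.1, 3.1], [-0.84, 2.19], [0.05, 2.79], [-1.13, 4.28], [0.06, 2.93], [-2.69, 2.69]. Speed limits (rad/s): [2.22, 2.22, 2.79, 3.14, 3.14, 3.14].

## Interface

Orientations are given as [roll, pitch, yaw] about the fixed x, y, z axes, in that order (R = Rz(yaw) Ry(pitch) Rx(roll)).
In Python, from cell import state, read_camera, camera_model, job_done, env gives the robot as it stands.
- The arm moves only by the tool arm_command, never from a script. Its argument "steps" is a list of rows, each a list of 6 numbers: the shift along the tool's x, y, z in cm, then the turn, a rotation vector about the tool's x, y, z in degrees. In form: [[dx, dy, dz, rx, ry, rz], ...]. A call has 1 to 12 rows; each row is the pose to reach, as a shift and turn from the pose commanded when the call began, along the tool's axes at that moment; what a row does not reach only later rows make up. A row lasts 1/12 s, in which the tool goes at most 41.7 mm and 7.16 degrees, less where a joint would pass 70% of its speed; a pose out of reach is approached as far as the arm can. A call with a gripper value outside its range is refused whole. "jaw" is the finger opening in cm, from 0 to 9.51, set as the call begins (left out, the last holds). The fingers move at their own pace and stop on an object; the grip force is fixed at half the most. Time passes only in rows, so rows that repeat a pose let the fingers close. It gives the time, the measured TCP pose, the force and the opening at its end, in the units of the state.
- state(): the state, without advancing time (a new reading comes with each control period).
- read_camera(name): name is "scene" or "top"; returns the picture (400x640x3 uint8, red, green, blue); there is no depth.
- camera_model(name): a dict with "K" (3x3 intrinsics, pixels), "xyz" and "rotation" of the camera in the world. Camera axes: x right, y up, looking along -z (the intrinsics and any distortion apply to the point x, -y, -z); pixel columns grow to the right and rows downward; lengths in mm; the calibration is good to about 2 mm. A picture is of the moment at which its call begins. camera_model takes no time and is no camera call.
- job_done(): hands the job in, once; it reports no verdict.
The state is a dict: "t": time; "joints": joint angles; "qvel": joint speeds; "tau": joint torques, N m; "eef_pos": TCP position; "tcp_rot": TCP orientation; "ft_force": force on the tool from outside, world axes, zero at the start; "moment": the same for the moment, N m; "opening": opening from 0.0 (shut) to 1.0 (fully open).
Only numpy, scipy, OpenCV 4.12 (cv2) and the standard library are available. Lean on these libraries where they do the work, as an engineer would, in place of code of your own. Each camera call takes 0.05 s, during which the arm holds its last target. There are 200 camera calls.

## Task

Tidy the goldsmith's bench: stand the four wooden doming punches upright on the four green marks of the dark board, one to a mark with its foot wholly on the mark, in order of head size with the smallest next to the red stud and the largest at the other end. Do not knock any punch over, and leave the little amber jar where it stands.

Things in the scene. Friction and masses are not known exactly. Their poses are not given: they have to be found in the camera images.
- punch_20: Loose turned pale boxwood doming punch standing upright, like a mushroom; head 20 mm across (the four have heads of 20, 32, 44 and 56 mm). Origin at the centre of its underside, z axis up along the punch. Round foot 34 mm across and 10 mm high, stem 18 mm across up to 38 mm, flare up to 50 mm, straight round grip band of the full head diameter from 50 to 70 mm above the underside, then a low dome; 77.5 mm tall in all. About 50 g.
- punch_32: Loose turned pale boxwood doming punch standing upright, like a mushroom; head 32 mm across (the four have heads of 20, 32, 44 and 56 mm). Origin at the centre of its underside, z axis up along the punch. Round foot 34 mm across and 10 mm high, stem 18 mm across up to 38 mm, flare up to 50 mm, straight round grip band of the full head diameter from 50 to 70 mm above the underside, then a low dome; 82 mm tall in all. About 75 g.
- punch_44: Loose turned pale boxwood doming punch standing upright, like a mushroom; head 44 mm across (the four have heads of 20, 32, 44 and 56 mm). Origin at the centre of its underside, z axis up along the punch. Round foot 34 mm across and 10 mm high, stem 18 mm across up to 38 mm, flare up to 50 mm, straight round grip band of the full head diameter from 50 to 70 mm above the underside, then a low dome; 86.5 mm tall in all. About 110 g.
- punch_56: Loose turned pale boxwood doming punch standing upright, like a mushroom; head 56 mm across (the four have heads of 20, 32, 44 and 56 mm). Origin at the centre of its underside, z axis up along the punch. Round foot 34 mm across and 10 mm high, stem 18 mm across up to 38 mm, flare up to 50 mm, straight round grip band of the full head diameter from 50 to 70 mm above the underside, then a low dome; 91 mm tall in all. About 160 g.
- mark_a: Fixed flat green round mark, 60 mm across and 2 mm thick, on the dark wooden board (90 x 390 mm, 12 mm high). Origin at the centre of its underside; its upper face is 2 mm above that, 14 mm above the bench. Its y axis runs along the row, its x axis across it. The four marks lie in one straight row in the order a, b, c, d, 78 mm apart centre to centre.
- mark_b: Fixed flat green round mark, 60 mm across and 2 mm thick, on the dark wooden board (90 x 390 mm, 12 mm high). Origin at the centre of its underside; its upper face is 2 mm above that, 14 mm above the bench. Its y axis runs along the row, its x axis across it. The four marks lie in one straight row in the order a, b, c, d, 78 mm apart centre to centre.
- mark_c: Fixed flat green round mark, 60 mm across and 2 mm thick, on the dark wooden board (90 x 390 mm, 12 mm high). Origin at the centre of its underside; its upper face is 2 mm above that, 14 mm above the bench. Its y axis runs along the row, its x axis across it. The four marks lie in one straight row in the order a, b, c, d, 78 mm apart centre to centre.
- mark_d: Fixed flat green round mark, 60 mm across and 2 mm thick, on the dark wooden board (90 x 390 mm, 12 mm high). Origin at the centre of its underside; its upper face is 2 mm above that, 14 mm above the bench. Its y axis runs along the row, its x axis across it. The four marks lie in one straight row in the order a, b, c, d, 78 mm apart centre to centre.
- red_stud: Fixed red round stud, 18 mm across, 20 mm high, on the board 58 mm beyond the last mark at one end of the row (next to mark a or next to mark d); a like white stud is at the other end. It tells which end is for the smallest punch. Origin at the centre of its underside.
- amber_jar: Loose small closed amber jar with a black cap, 40 mm across, 55 mm tall, standing among the punches; not to be disturbed. Origin at the centre of its underside, z up.
Not all that is in view belongs to the job. Leave any purple look-alike of the punch_20 alone.

How it is judged:
By the outcome, as a careful person would: the job done as asked, in the order asked, and still so for the second after the job is handed in, with the robot touching nothing.
It also fails if it takes over 112 s, if anything falls off the work surface, if the arm or the gripper's body presses on something with over 40 N, if the wrist force passes 120 N, or if a joint passes its speed limit or range.

## Working session

There is one attempt and no reset: what is moved stays moved. The work goes in short steps, Python scripts to look and compute and a tool call to move; the robot and the scene stay as the last step left them, time stands still between calls to the robot, and variables do not carry over. Pictures are saved under pics/ and viewed, about 12 in all and at most 16, crops included, and the job is handed in when it is done.

Besides the shell and the picture viewer there is one more tool, called as name([rows], argument=value, ...), one row to a line, values as JSON. arm_command: Moves the arm, as the interface text tells. Its arguments: {"type":"object","properties":{"steps":{"type":"array"},"jaw":{"type":"number"}},"required":["steps"]}

```bash
mkdir -p pics; ls; python3 - <<'E'
from cell import *
import cv2
for n in("scene","top"):
    im=read_camera(n); cv2.imwrite(f"pics/{n}0.png",im[:,:,::-1]); m=camera_model(n); print(n,m)
print(state(), env.grip_point_offset)
E
```

```text
pics
scene {'K': array([[509.60760851,   0.        , 318.32663716],
       [  0.        , 509.60760851, 198.54408111],
       [  0.        ,   0.        ,   1.        ]]), 'xyz': array([1007.06285904,  187.95494509,  917.01023048]), 'rotation': array([0.52224772, 0.0118933 , 1.90300497])}
top {'K': array([[416.99325781,   0.        , 322.5934652 ],
       [  0.        , 416.99325781, 203.96632198],
       [  0.        ,   0.        ,   1.        ]]), 'xyz': array([ 477.55261065,   -9.43409445, 1041.27429295]), 'rotation': array([ 0.03937761,  0.00770077, -1.547396  ])}
{'t': 0.1, 'joints': array([-1.25260517e+00,  4.91503612e-01,  1.55938278e+00, -1.44337928e-05,
        1.09169849e+00, -1.05610027e-01]), 'qvel': array([ 3.78550366e-04, -5.99584269e-04, -1.74164600e-03, -7.49900694e-05,
       -1.47253910e-03, -7.31402988e-04]), 'tau': array([ 2.29419107e-03, -6.13621330e+01, -2.58603698e+01,  6.93789194e-02,
        4.70276596e-02, -7.53100289e-05]), 'eef_pos': array([ 257.02419089, -569.67847987,  404.21937298]), 'tcp_rot': array([-3.14150079e+00,  9.88041871e-04, -1.14698844e+00]), 'ft_force': array([-0.71339725, -0.97015829, -0.4142284 ]), 'moment': array([-0.02738457,  0.02225858, -0.03310568]), 'opening': 0.9974721535255671} 171.3
```

View pics/top0.png

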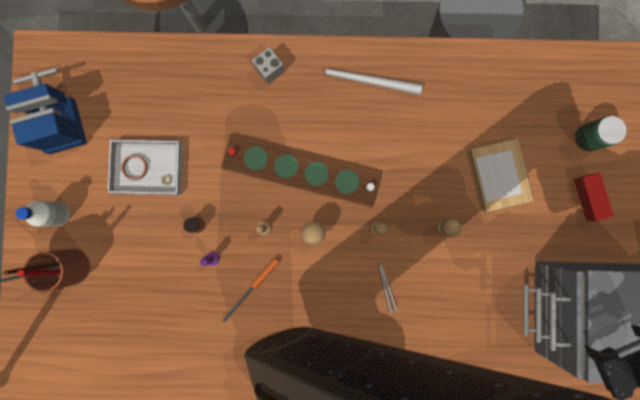

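View pics/scene0.png

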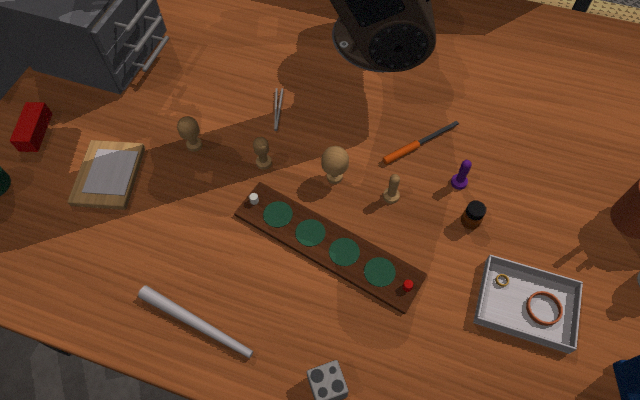

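The top view shows the punches at about (263,229) for the 20, (313,233) for the 56, (379,228) for the 32 and (450,228) for the 44. The marks lie along (256,158) to (347,182), with the red stud at (233,152), the jar at (193,225) and the purple decoy at (210,259).

```bash
cat > h.py <<'E'
from cell import *
import cv2, numpy as np
from scipy.spatial.transform import Rotation as R
def ray(n,uv,z):
    m=camera_model(n); K=m["K"]; u,v=uv
    d=np.array([(u-K[0,2])/K[0,0],-(v-K[1,2])/K[1,1],-1]); d=R.from_euler('xyz',m["rotation"]).apply(d)
    return m["xyz"]+d*(z-m["xyz"][2])/d[2]
def proj(n,p):
    m=camera_model(n); q=R.from_euler('xyz',m["rotation"]).inv().apply(np.array(p)-m["xyz"])
    return m["K"][0,0]*q[0]/-q[2]+m["K"][0,2], m["K"][1,1]*-q[1]/-q[2]+m["K"][1,2]
def blobs(mask,amin):
    n,_,s,c=cv2.connectedComponentsWithStats(mask.astype(np.uint8))
    return [(c[i].round(1),s[i].tolist()) for i in range(1,n) if s[i][4]>=amin]
def marks(n,im):
    h=cv2.cvtColor(im,cv2.COLOR_RGB2HSV); b=blobs(cv2.inRange(h,(60,60,20),(95,255,255))>0,150)
    return [(c,ray(n,c,14).round(1)) for c,s in b]
E
python3 - <<'E'
from h import *
out=[]
for n in("scene","top"):
    im=cv2.imread(f"pics/{n}0.png")[:,:,::-1].copy()
    for c,p in marks(n,im): print(n,c,p)
    h=cv2.cvtColor(im,cv2.COLOR_RGB2HSV)
    for c,s in blobs((cv2.inRange(h,(0,200,100),(4,255,255)))>0,15): print("red",n,c,s[4],ray(n,c,25).round())
    heads={"scene":[(394,181),(335,160),(261,146),(188,127)],"top":[(263,229),(313,233),(379,228),(450,228)]}[n]
    for u,v in heads: print(im[v,u],h[v,u],im[v,u+20],h[v,u+20])
    x0,y0,x1,y1=(165,100,425,215) if n=="scene" else (170,200,480,270)
    cv2.imwrite(f"pics/c_{n}.png",cv2.convertScaleAbs(cv2.resize(im[y0:y1,x0:x1,::-1],None,fx=2.58,fy=2.58,interpolation=2),alpha=1.5))
a=cv2.imread("pics/c_scene.png");b=cv2.imread("pics/c_top.png")
w=800;cv2.imwrite("pics/c.png",np.vstack([cv2.copyMakeBorder(x,0,0,0,w-x.shape[1],0) for x in(a,b)]))
E
```

```text
scene [  3.4 181.6] [ 692.1 -632.6   14. ]
scene [277.4 213.9] [579.2 -58.1  14. ]
scene [309.9 232.3] [597.1  17.6  14. ]
scene [343.8 251.5] [614.9  93.3  14. ]
scene [379.3 271.7] [632.9 169.2  14. ]
red scene [ 26.5 121.4] 711 [ 546. -671.   25.]
red scene [408.2 283.4] 66 [643. 226.  25.]
[101  77  53] [ 15 121 101] [139  84  50] [ 11 163 139]
[131 100  65] [ 16 128 131] [139  85  47] [ 12 169 139]
[99 77 50] [ 17 126  99] [86 49 26] [ 12 178  86]
[99 76 53] [ 15 118  99] [147  91  54] [ 12 161 147]
top [594.6 139.7] [ 692. -668.   14.]
top [255.2 157.8] [628.5 169.2  14. ]
top [285.7 165.5] [611.  93.  14.]
top [316.  173.2] [593.6  17.5  14. ]
top [346.8 181.1] [575.7 -59.   14. ]
[96 77 54] [ 16 112  96] [147  98  64] [ 12 144 147]
[177 146 103] [ 17 107 177] [174 114  77] [ 11 142 174]
[111  89  59] [ 17 119 111] [99 66 42] [ 13 147  99]
[117  96  67] [ 17 109 117] [146  97  64] [ 12 143 146]
```

View pics/c.png

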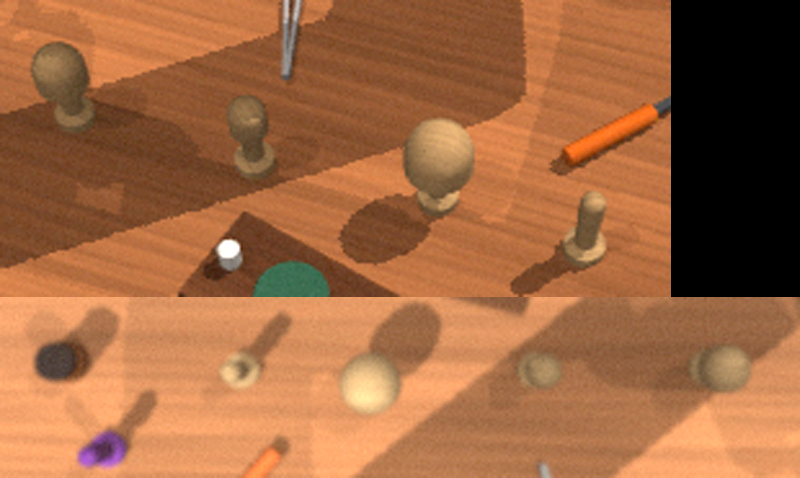

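The crop shows all four heads and feet clearly, and the size order fits. Next I cast the rays.

```bash
cat >> h.py <<'E'
def rel(x,y,z,yaw=None):
    "grasp-point target -> shift in tool axes (cm) and rz (deg) from the present pose"
    s=state(); T=R.from_euler('xyz',s["tcp_rot"]); d=T.inv().apply(np.array([x,y,z+171.3])-s["eef_pos"])/10
    rz=0 if yaw is None else -(yaw-np.degrees(s["tcp_rot"][2])+180)%360-180
    return d.round(2), round(rz,1)
E
python3 - <<'E'
from h import *
P={"20foot":((263,228.7),(391.4,195.7),8),"56":((313.4,233.7),(334.8,161.2),62),"32":((380.9,228.3),(261.5,147.3),64),"44":((450.6,227.9),(188.3,127.9),62)}
for k,(t,s,z) in P.items(): print(k,ray("top",t,z).round(1),ray("scene",s,z).round(1))
for s in((263.8,162),(194.1,143.8)): print("foot",ray("scene",s,8).round(1))
print("20head",ray("scene",(394,183),62).round(1))
M=np.array([[630.7,169.2],[613,93],[595.4,17.5],[577.5,-58.5]])
d=M[0]-M[3]; print(np.degrees(np.arctan2(d[1],d[0]))-90)
h=ray("top",(193,225),55);print("jar",h)
E
```

```text
20foot [453.4 145.6   8. ] [461.4 147.6   8. ]
56 [445.7  18.9  62. ] [452.2  21.   62. ]
32 [ 462.1 -138.6   64. ] [ 468.8 -131.9   64. ]
44 [ 466.8 -301.7   62. ] [ 470.2 -298.5   62. ]
foot [ 467.8 -133.6    8. ]
foot [ 471.9 -297.4    8. ]
20head [464.2 147.4  62. ]
-13.150725687239927
jar [459.30056213 304.71626633  55.        ]
```

```bash
python3 -c "
from h import *
print(rel(469,-299.5,150,-13.15))"
```

```text
(array([-15.9 , -30.43,   8.31]), np.float64(-52.6))
```

arm_command([
  [-2, -3.8, 1, 0, 0, -6.5],
  [-4, -7.6, 2, 0, 0, -13],
  [-6, -11.4, 3, 0, 0, -19.5],
  [-8, -15.2, 4, 0, 0, -26],
  [-10, -19, 5, 0, 0, -32.5],
  [-12, -22.8, 6, 0, 0, -39],
  [-14, -26.6, 7, 0, 0, -46],
  [-15.9, -30.4, 8, 0, 0, -52.6],
  [-15.9, -30.4, 8.3, 0, 0, -52.6],
  [-15.9, -30.4, 8.3, 0, 0, -52.6],
  [-15.9, -30.4, 8.3, 0, 0, -52.6],
  [-15.9, -30.4, 8.3, 0, 0, -52.6],
], jaw=9.5)

```text
t: 1.1
eef_pos: [468.4, -300.4, 321.9]
tcp_rot: [3.141, -0.0, -0.23]
ft_force: [0.2, -0.1, -0.4]
opening: 0.996
```

```bash
python3 -c "
from h import *
print(state()['eef_pos'],np.degrees(state()['tcp_rot']),rel(469,-299.5,60,-13.15))
im=[read_camera(n)[:,:,::-1] for n in ('top','scene')]
cv2.imwrite('pics/a.png',np.hstack([cv2.resize(im[0][150:300,370:530],None,fx=2.4,fy=2.4,interpolation=2),cv2.resize(im[1][60:210,100:260],None,fx=2.4,fy=2.4,interpolation=2)]))"
```

```text
[ 468.44628421 -300.38304189  321.914095  ] [ 1.79984290e+02 -4.88316952e-03 -1.31536126e+01] (array([ 0.03, -0.1 ,  9.06]), np.float64(-0.0))
```

View pics/a.png

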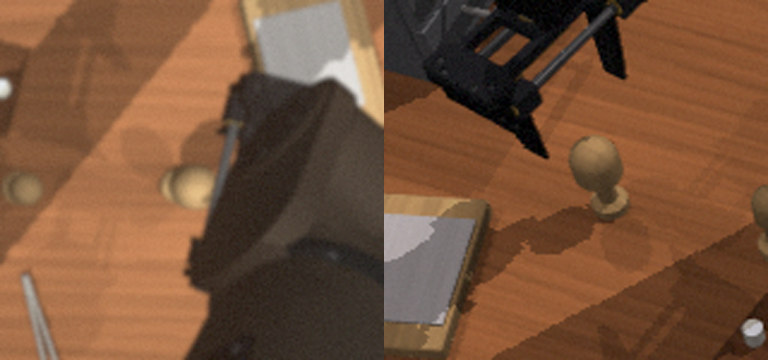

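```bash
python3 -c "
from h import *
print(proj('scene',(468.4,-300.4,131)), ray('scene',(183.7,108.8),131))"
```

```text
(np.float64(179.80074378312239), np.float64(105.58751887424961)) [ 473.36438253 -289.26408913  131.        ]
```

arm_command([
  [0, 0, 1.5, 0, 0, 0],
  [0, 0, 3, 0, 0, 0],
  [0, 0, 4, 0, 0, 0],
  [0, 0, 4.5, 0, 0, 0],
])

```text
t: 1.53
eef_pos: [468.1, -300.5, 275.8]
tcp_rot: [-3.141, 0.001, -0.231]
ft_force: [0.3, -0.7, -0.2]
opening: 1.001
```

```bash
python3 -c "
from h import *
im=read_camera('scene')[:,:,::-1].copy()
for p in ((469,-299.5,0),(469,-299.5,86)): print(proj('scene',p))
T=R.from_euler('z',-13.15,degrees=True)
for sx in(-1,1):
  for ax in (48,60):
    for sy in(-10,10): 
      q=T.apply([sx*ax,sy,0])+[468.1,-300.5,85.8]; u=proj('scene',q); cv2.circle(im,(round(u[0]),round(u[1])),0,(0,255,0),-1)
cv2.imwrite('pics/b.png',cv2.resize(im[60:180,110:270],None,fx=4,fy=4,interpolation=0))"
```

```text
(np.float64(194.65383834813326), np.float64(144.6698016797226))
(np.float64(185.43295620645932), np.float64(120.16999410063059))
```

View pics/b.png

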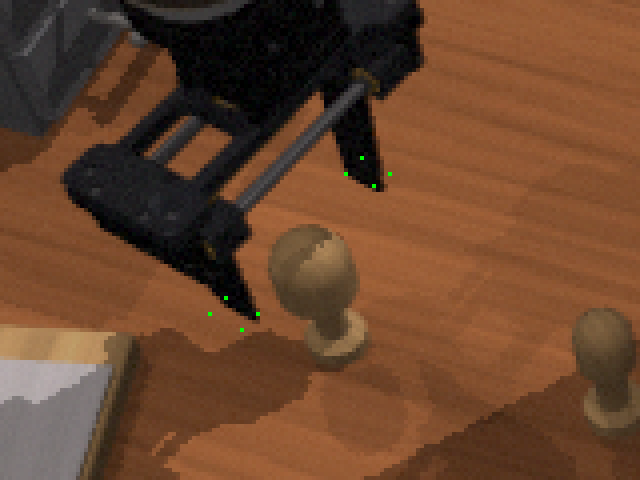

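The fingers straddle the 44 head and the projection agrees. I'll descend, then close.

arm_command([
  [0, 0, 1, 0, 0, 0],
  [0, 0, 2, 0, 0, 0],
  [0, 0, 3, 0, 0, 0],
  [0, 0, 4, 0, 0, 0],
  [0, 0, 4.4, 0, 0, 0],
  [0, 0, 4.4, 0, 0, 0],
  [0, 0, 4.4, 0, 0, 0],
])

```text
t: 2.17
eef_pos: [468.8, -299.8, 232.5]
tcp_rot: [-3.141, 0.0, -0.229]
ft_force: [0.7, 0.0, 0.5]
opening: 0.999
```

arm_command([
  [0, 0, 0, 0, 0, 0],
  [0, 0, 0, 0, 0, 0],
  [0, 0, 0, 0, 0, 0],
  [0, 0, 0, 0, 0, 0],
  [0, 0, 0, 0, 0, 0],
  [0, 0, 0, 0, 0, 0],
  [0, 0, 0, 0, 0, 0],
  [0, 0, 0, 0, 0, 0],
  [0, 0, 0, 0, 0, 0],
  [0, 0, 0, 0, 0, 0],
  [0, 0, 0, 0, 0, 0],
  [0, 0, 0, 0, 0, 0],
], jaw=3.5)

```text
t: 3.17
eef_pos: [468.8, -299.8, 232.8]
tcp_rot: [3.142, -0.0, -0.229]
ft_force: [0.3, -0.5, 0.0]
opening: 0.455
```

arm_command([
  [0, 0, -0.5, 0, 0, 0],
  [0, 0, -2, 0, 0, 0],
  [0, 0, -4, 0, 0, 0],
  [0, 0, -6, 0, 0, 0],
  [0, 0, -8, 0, 0, 0],
  [0, 0, -10, 0, 0, 0],
  [0, 0, -11.5, 0, 0, 0],
  [0, 0, -12, 0, 0, 0],
  [0, 0, -12, 0, 0, 0],
])

```text
t: 3.92
eef_pos: [468.7, -299.7, 353.9]
tcp_rot: [3.141, -0.002, -0.229]
ft_force: [-0.4, 0.1, -1.1]
opening: 0.456
```

```bash
python3 -c "
from h import *
print(state()['opening'],rel(595.4,17.5,180,-13.15))"
```

```text
0.45645924340799526 (array([  5.14, -33.77,   0.24]), np.float64(0.0))
```

arm_command([
  [0.2, -1.5, 0, 0, 0, 0],
  [0.7, -4.5, 0, 0, 0, 0],
  [1.2, -8, 0, 0, 0, 0],
  [1.7, -11.5, 0, 0, 0, 0],
  [2.3, -15, 0, 0, 0, 0],
  [2.8, -18.5, 0, 0, 0, 0],
  [3.3, -22, 0, 0, 0, 0],
  [3.9, -25.5, 0, 0, 0, 0],
  [4.4, -29, 0, 0, 0, 0],
  [4.9, -32, 0, 0, 0, 0],
  [5.1, -33.3, 0, 0, 0, 0],
  [5.1, -33.8, 0, 0, 0, 0],
])

```text
t: 4.92
eef_pos: [595.5, 19.7, 351.4]
tcp_rot: [3.141, 0.002, -0.227]
ft_force: [0.3, 0.4, -1.7]
opening: 0.457
```

arm_command([
  [0, 0, 1, 0, 0, 0],
  [0, 0, 3, 0, 0, 0],
  [0, 0, 5, 0, 0, 0],
  [0, 0, 7, 0, 0, 0],
  [0, 0, 8, 0, 0, 0],
  [0, 0, 8, 0, 0, 0],
  [0, 0, 8, 0, 0, 0],
])

```text
t: 5.5
eef_pos: [595.1, 16.9, 272.4]
tcp_rot: [3.141, 0.001, -0.23]
ft_force: [1.7, 0.3, -1.1]
opening: 0.456
```

```bash
python3 -c "
from h import *
print(state()['opening'],state()['eef_pos'],rel(595.4,17.5,75.5,-13.15))
im=read_camera('scene')[:,:,::-1]
cv2.imwrite('pics/d.png',cv2.resize(im[140:310,210:440],None,fx=3,fy=3,interpolation=2))"
```

```text
0.45616427951857297 [595.05672898  16.86803122 272.4118064 ] (array([ 0.02, -0.07,  2.56]), np.float64(-0.0))
```

View pics/d.png

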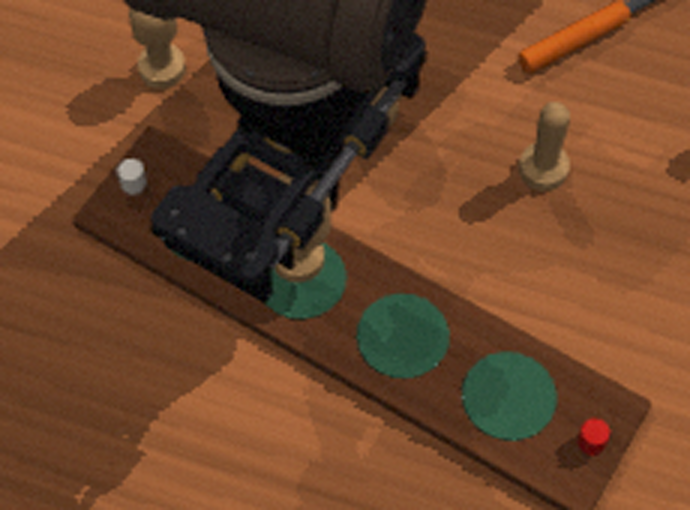

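The foot hangs about 25 mm above the third mark and is centred on it. I'll lower it and release.

arm_command([
  [0, 0, 0.8, 0, 0, 0],
  [0, 0, 1.6, 0, 0, 0],
  [0, 0, 2.1, 0, 0, 0],
  [0, 0, 2.3, 0, 0, 0],
  [0, 0, 2.5, 0, 0, 0],
  [0, 0, 2.5, 0, 0, 0],
  [0, 0, 2.5, 0, 0, 0],
])

```text
t: 6.13
eef_pos: [595.2, 17.9, 247.8]
tcp_rot: [3.142, -0.0, -0.229]
ft_force: [0.8, -0.4, -1.3]
opening: 0.456
```

arm_command([
  [0, 0, 0, 0, 0, 0],
  [0, 0, 0, 0, 0, 0],
  [0, 0, 0, 0, 0, 0],
  [0, 0, 0, 0, 0, 0],
  [0, 0, 0, 0, 0, 0],
  [0, 0, 0, 0, 0, 0],
], jaw=9.5)

```text
t: 6.63
eef_pos: [595.1, 17.8, 247.8]
tcp_rot: [3.142, -0.0, -0.229]
ft_force: [0.1, 0.2, 0.1]
opening: 0.822
```

arm_command([
  [0, 0, -0.5, 0, 0, 0],
  [0, 0, -2, 0, 0, 0],
  [0, 0, -5, 0, 0, 0],
  [0, 0, -8, 0, 0, 0],
  [0, 0, -10, 0, 0, 0],
  [0, 0, -10, 0, 0, 0],
])

```text
t: 7.13
eef_pos: [595.5, 17.9, 352.4]
tcp_rot: [-3.141, -0.007, -0.229]
ft_force: [1.1, -0.2, -0.6]
opening: 1.001
```

```bash
python3 -c "
from h import *
print(state()['opening'],state()['eef_pos'],rel(465.5,-135,160,-13.15))
im=read_camera('scene')[:,:,::-1]
cv2.imwrite('pics/e.png',cv2.resize(im[140:310,210:440],None,fx=3,fy=3,interpolation=2))"
```

```text
1.0014402424781454 [595.49124938  17.88677465 352.35697705] (array([-9.21, 17.84,  2.03]), np.float64(0.0))
```

View pics/e.png

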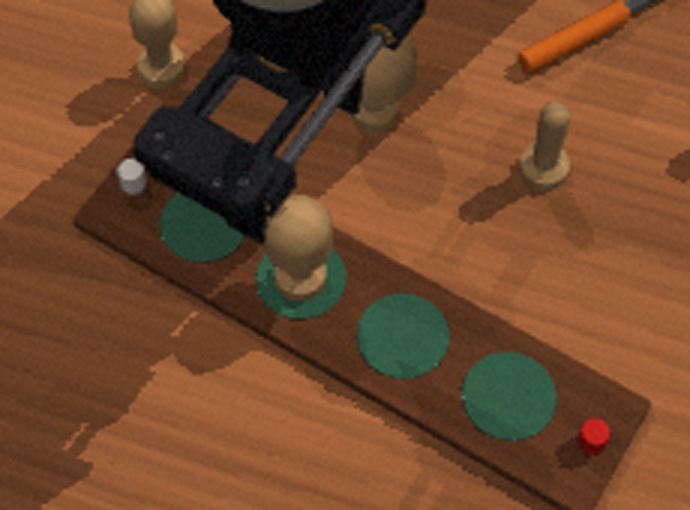

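The 44 stands centred on the third mark at about (300,277) in the crop. Next is the 32.

arm_command([
  [-0.8, 1.5, 0, 0, 0, 0],
  [-2.3, 4.5, 0, 0, 0, 0],
  [-4.1, 8, 0, 0, 0, 0],
  [-6, 11.5, 0, 0, 0, 0],
  [-7.7, 15, 1, 0, 0, 0],
  [-8.8, 17, 2, 0, 0, 0],
  [-9.2, 17.8, 2, 0, 0, 0],
  [-9.2, 17.8, 3, 0, 0, 0],
  [-9.2, 17.8, 5, 0, 0, 0],
  [-9.2, 17.8, 5, 0, 0, 0],
  [-9.2, 17.8, 5, 0, 0, 0],
])

```text
t: 8.1
eef_pos: [465.4, -134.4, 297.2]
tcp_rot: [-3.141, 0.002, -0.229]
ft_force: [0.4, 0.6, 0.8]
opening: 1.0
```

```bash
python3 -c "
from h import *
print(state()['eef_pos'],rel(465.5,-135,60,-13.15))
im=[read_camera(n)[:,:,::-1] for n in ('top','scene')]
cv2.imwrite('pics/f.png',np.hstack([cv2.resize(im[0][160:280,320:440],None,fx=3,fy=3,interpolation=2),cv2.resize(im[1][70:190,200:320],None,fx=3,fy=3,interpolation=2)]))"
```

```text
[ 465.40937096 -134.35336652  297.19624258] (array([0.04, 0.06, 6.59]), np.float64(0.0))
```

View pics/f.png

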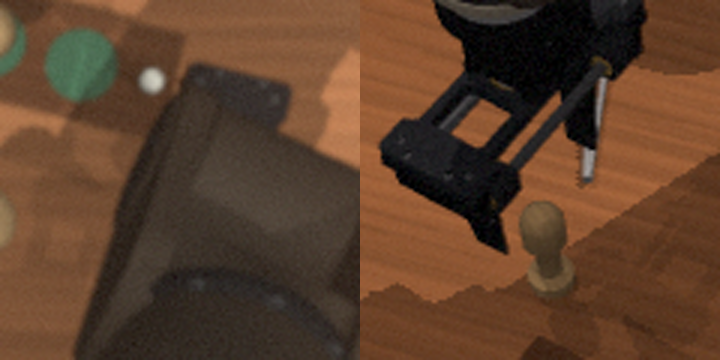

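The 32 head at about (543,225) in the crop lies between the fingertips. Descend, close and lift.

arm_command([
  [0, 0, 1, 0, 0, 0],
  [0, 0, 2.5, 0, 0, 0],
  [0, 0, 4, 0, 0, 0],
  [0, 0, 5.5, 0, 0, 0],
  [0, 0, 6.5, 0, 0, 0],
  [0, 0, 6.5, 0, 0, 0],
  [0, 0, 6.5, 0, 0, 0],
  [0, 0, 6.5, 0, 0, 0],
])

```text
t: 8.87
eef_pos: [465.4, -134.6, 233.5]
tcp_rot: [3.141, -0.001, -0.229]
ft_force: [0.5, -0.2, 0.1]
opening: 0.997
```

arm_command([
  [0, 0, 0, 0, 0, 0],
  [0, 0, 0, 0, 0, 0],
  [0, 0, 0, 0, 0, 0],
  [0, 0, 0, 0, 0, 0],
  [0, 0, 0, 0, 0, 0],
  [0, 0, 0, 0, 0, 0],
  [0, 0, 0, 0, 0, 0],
  [0, 0, 0, 0, 0, 0],
  [0, 0, 0, 0, 0, 0],
  [0, 0, 0, 0, 0, 0],
  [0, 0, 0, 0, 0, 0],
  [0, 0, 0, 0, 0, 0],
], jaw=2.5)

```text
t: 9.87
eef_pos: [465.1, -134.6, 232.7]
tcp_rot: [3.142, 0.0, -0.229]
ft_force: [-0.4, -0.7, 0.1]
opening: 0.328
```

```bash
python3 -c "
from h import *
s=state();print(s['eef_pos'],s['opening']*95,s['t'],rel(613,93,60,-13.15))"
```

```text
[ 465.1430057  -134.63558886  232.68729312] 31.191487240649433 9.8667 (array([  9.23, -25.53,   0.14]), np.float64(0.0))
```

arm_command([
  [0, 0, -0.5, 0, 0, 0],
  [0, 0, -2, 0, 0, 0],
  [0, 0, -4.5, 0, 0, 0],
  [0, 0, -7, 0, 0, 0],
  [0, 0, -9.5, 0, 0, 0],
  [0, 0, -12, 0, 0, 0],
  [0, 0, -13, 0, 0, 0],
  [0, 0, -13, 0, 0, 0],
])

```text
t: 10.53
eef_pos: [465.2, -134.6, 365.3]
tcp_rot: [3.141, -0.004, -0.229]
ft_force: [0.3, -0.2, -1.4]
opening: 0.329
```

arm_command([
  [0.5, -1.5, 0, 0, 0, 0],
  [1.5, -4, 0, 0, 0, 0],
  [2.7, -7.5, 0, 0, 0, 0],
  [4, -11, 0, 0, 0, 0],
  [5.2, -14.5, 0, 0, 0, 0],
  [6.5, -18, 0, 0, 0, 0],
  [7.8, -21.5, 0, 0, 0, 0],
  [8.8, -24.3, 0, 0, 0, 0],
  [9.2, -25.5, 0, 0, 0, 0],
  [9.2, -25.5, 0, 0, 0, 0],
  [9.2, -25.5, 0, 0, 0, 0],
])

```text
t: 11.45
eef_pos: [612.3, 92.8, 361.6]
tcp_rot: [3.141, 0.002, -0.228]
ft_force: [-0.0, -0.6, -0.7]
opening: 0.328
```

arm_command([
  [0, 0, 1, 0, 0, 0],
  [0, 0, 3, 0, 0, 0],
  [0, 0, 5.5, 0, 0, 0],
  [0, 0, 8, 0, 0, 0],
  [0, 0, 9.5, 0, 0, 0],
  [0, 0, 10.5, 0, 0, 0],
  [0, 0, 11, 0, 0, 0],
  [0, 0, 11, 0, 0, 0],
  [0, 0, 11, 0, 0, 0],
])

```text
t: 12.2
eef_pos: [612.7, 92.4, 253.2]
tcp_rot: [-3.142, -0.001, -0.23]
ft_force: [0.4, 0.3, -0.4]
opening: 0.326
```

```bash
python3 -c "
from h import *
s=state();print(s['opening']*95,rel(613,93,75.4,-13.15))
im=read_camera('scene')[:,:,::-1]
cv2.imwrite('pics/g.png',cv2.resize(im[140:310,210:440],None,fx=3,fy=3,interpolation=2))"
```

```text
30.966489352300766 (array([ 0.01, -0.07,  0.65]), np.float64(-0.0))
```

View pics/g.png

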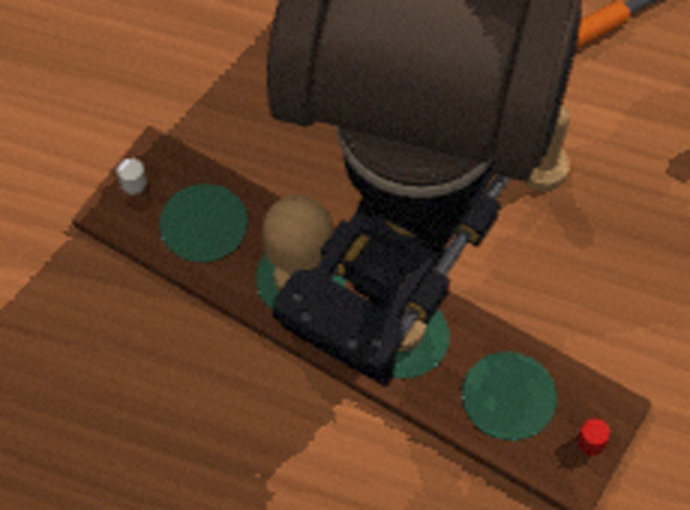

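arm_command([
  [0, 0, 0.3, 0, 0, 0],
  [0, 0, 0.5, 0, 0, 0],
  [0, 0, 0.55, 0, 0, 0],
  [0, 0, 0.55, 0, 0, 0],
  [0, 0, 0.55, 0, 0, 0],
])

```text
t: 12.67
eef_pos: [612.6, 92.9, 247.3]
tcp_rot: [3.142, -0.0, -0.229]
ft_force: [-0.2, 0.0, -0.6]
opening: 0.33
```

arm_command([
  [0, 0, 0, 0, 0, 0],
  [0, 0, 0, 0, 0, 0],
  [0, 0, 0, 0, 0, 0],
  [0, 0, 0, 0, 0, 0],
  [0, 0, 0, 0, 0, 0],
  [0, 0, 0, 0, 0, 0],
  [0, 0, 0, 0, 0, 0],
  [0, 0, 0, 0, 0, 0],
], jaw=9.5)

```text
t: 13.33
eef_pos: [612.6, 92.8, 247.2]
tcp_rot: [3.142, -0.0, -0.229]
ft_force: [-0.4, -0.4, 0.6]
opening: 0.839
```

arm_command([
  [0, 0, -0.5, 0, 0, 0],
  [0, 0, -2, 0, 0, 0],
  [0, 0, -5, 0, 0, 0],
  [0, 0, -8, 0, 0, 0],
  [0, 0, -11, 0, 0, 0],
  [0, 0, -12, 0, 0, 0],
  [0, 0, -12, 0, 0, 0],
])

```text
t: 13.92
eef_pos: [612.7, 92.9, 370.2]
tcp_rot: [-3.14, -0.005, -0.229]
ft_force: [0.5, -1.0, 0.4]
opening: 1.001
```

arm_command([
  [-1, 0.8, 0, 0, 0, 0],
  [-3, 2.3, 0, 0, 0, 0],
  [-5.5, 4.2, 0, 0, 0, 0],
  [-8, 6, 0, 0, 0, 0],
  [-10.5, 8, 0, 0, 0, 0],
  [-12.8, 9.7, 1, 0, 0, 0],
  [-14, 10.6, 3, 0, 0, 0],
  [-14.3, 10.8, 5, 0, 0, 0],
  [-14.3, 10.8, 6, 0, 0, 0],
  [-14.3, 10.8, 6, 0, 0, 0],
  [-14.3, 10.8, 6, 0, 0, 0],
])

```text
t: 14.83
eef_pos: [448.8, 20.1, 306.3]
tcp_rot: [3.141, 0.002, -0.229]
ft_force: [-0.4, -0.4, -0.1]
opening: 1.003
```

```bash
python3 -c "
from h import *
print(state()['eef_pos'],rel(449.5,20,60,-13.15))
im=read_camera('scene')[:,:,::-1]
cv2.imwrite('pics/i.png',cv2.resize(im[90:300,220:430],None,fx=2.8,fy=2.8,interpolation=2))"
```

```text
[448.77231209  20.0752493  306.34856335] (array([ 0.09, -0.01,  7.5 ]), np.float64(0.0))
```

View pics/i.png

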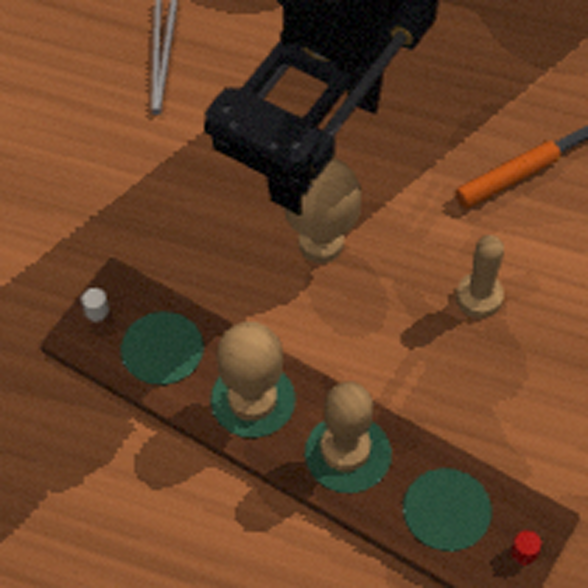

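The 44 and 32 stand on their marks. The front fingertip is just before the 56 head, with about 19 mm of clearance on each side.

arm_command([
  [0, 0, 1, 0, 0, 0],
  [0, 0, 2.5, 0, 0, 0],
  [0, 0, 4, 0, 0, 0],
  [0, 0, 5.5, 0, 0, 0],
  [0, 0, 6.8, 0, 0, 0],
  [0, 0, 7.4, 0, 0, 0],
  [0, 0, 7.4, 0, 0, 0],
  [0, 0, 7.4, 0, 0, 0],
])

```text
t: 15.55
eef_pos: [449.1, 20.2, 233.6]
tcp_rot: [3.142, -0.0, -0.229]
ft_force: [-0.1, -0.4, -0.2]
opening: 1.0
```

arm_command([
  [0, 0, 0, 0, 0, 0],
  [0, 0, 0, 0, 0, 0],
  [0, 0, 0, 0, 0, 0],
  [0, 0, 0, 0, 0, 0],
  [0, 0, 0, 0, 0, 0],
  [0, 0, 0, 0, 0, 0],
  [0, 0, 0, 0, 0, 0],
  [0, 0, 0, 0, 0, 0],
  [0, 0, 0, 0, 0, 0],
  [0, 0, 0, 0, 0, 0],
  [0, 0, 0, 0, 0, 0],
], jaw=4.8)

```text
t: 16.47
eef_pos: [448.8, 20.1, 233.3]
tcp_rot: [3.142, -0.0, -0.229]
ft_force: [-0.3, 0.0, 2.9]
opening: 0.584
```

```bash
python3 -c "
from h import *
s=state();print(s['eef_pos'],s['opening']*95,s['t'],rel(577.5,-58.5,60,-13.15))"
```

```text
[448.83341328  20.11225347 233.25781785] 55.45672519168615 16.4667 (array([14.31,  4.74,  0.2 ]), np.float64(0.0))
```

arm_command([
  [0, 0, -0.5, 0, 0, 0],
  [0, 0, -2, 0, 0, 0],
  [0, 0, -4.5, 0, 0, 0],
  [0, 0, -7, 0, 0, 0],
  [0, 0, -9.5, 0, 0, 0],
  [0, 0, -12, 0, 0, 0],
  [0, 0, -13, 0, 0, 0],
  [0, 0, -13, 0, 0, 0],
])

```text
t: 17.13
eef_pos: [448.8, 20.1, 365.5]
tcp_rot: [-3.141, -0.004, -0.229]
ft_force: [-0.1, -0.8, -1.6]
opening: 0.585
```

arm_command([
  [0.8, 0.3, 0, 0, 0, 0],
  [2.5, 0.8, 0, 0, 0, 0],
  [5, 1.7, 0, 0, 0, 0],
  [7.5, 2.5, 0, 0, 0, 0],
  [10, 3.4, 0, 0, 0, 0],
  [12.5, 4.2, 0, 0, 0, 0],
  [13.8, 4.6, 0, 0, 0, 0],
  [14.3, 4.7, 0, 0, 0, 0],
  [14.3, 4.7, 0, 0, 0, 0],
  [14.3, 4.7, 0, 0, 0, 0],
])

```text
t: 17.97
eef_pos: [577.0, -58.0, 362.1]
tcp_rot: [3.141, 0.002, -0.229]
ft_force: [-0.0, -0.1, -1.7]
opening: 0.585
```

arm_command([
  [0, 0, 1, 0, 0, 0],
  [0, 0, 3, 0, 0, 0],
  [0, 0, 5.5, 0, 0, 0],
  [0, 0, 8, 0, 0, 0],
  [0, 0, 9.5, 0, 0, 0],
  [0, 0, 10.5, 0, 0, 0],
  [0, 0, 11, 0, 0, 0],
  [0, 0, 11, 0, 0, 0],
  [0, 0, 11, 0, 0, 0],
])

```text
t: 18.72
eef_pos: [577.5, -58.0, 253.7]
tcp_rot: [3.142, -0.001, -0.229]
ft_force: [0.5, 0.3, -0.6]
opening: 0.582
```

```bash
python3 -c "
from h import *
s=state();print(s['opening']*95,s['eef_pos'],rel(577.5,-58.5,76,-13.15))"
```

```text
55.31810796111721 [577.49103983 -57.97316342 253.72947616] (array([0.01, 0.05, 0.64]), np.float64(0.0))
```

arm_command([
  [0, 0, 0.3, 0, 0, 0],
  [0, 0, 0.5, 0, 0, 0],
  [0, 0, 0.55, 0, 0, 0],
  [0, 0, 0.55, 0, 0, 0],
  [0, 0, 0.55, 0, 0, 0],
])

```text
t: 19.13
eef_pos: [577.5, -58.1, 247.9]
tcp_rot: [3.142, -0.0, -0.229]
ft_force: [0.4, -0.5, -1.0]
opening: 0.582
```

arm_command([
  [0, 0, 0, 0, 0, 0],
  [0, 0, 0, 0, 0, 0],
  [0, 0, 0, 0, 0, 0],
  [0, 0, 0, 0, 0, 0],
  [0, 0, 0, 0, 0, 0],
  [0, 0, 0, 0, 0, 0],
  [0, 0, 0, 0, 0, 0],
  [0, 0, 0, 0, 0, 0],
  [0, 0, 0, 0, 0, 0],
], jaw=9.5)

```text
t: 19.88
eef_pos: [577.4, -58.1, 247.7]
tcp_rot: [3.142, -0.0, -0.229]
ft_force: [-0.2, -0.0, 0.2]
opening: 0.996
```

arm_command([
  [0, 0, -0.5, 0, 0, 0],
  [0, 0, -2, 0, 0, 0],
  [0, 0, -5, 0, 0, 0],
  [0, 0, -8, 0, 0, 0],
  [0, 0, -11, 0, 0, 0],
  [0, 0, -12, 0, 0, 0],
  [0, 0, -12, 0, 0, 0],
])

```text
t: 20.47
eef_pos: [577.5, -58.1, 370.6]
tcp_rot: [-3.142, -0.005, -0.229]
ft_force: [0.2, 0.9, -0.1]
opening: 0.999
```

arm_command([
  [-1, -1, 0, 0, 0, 0],
  [-3, -3.2, 0, 0, 0, 0],
  [-5.5, -5.8, 0, 0, 0, 0],
  [-8, -8.5, 0, 0, 0, 0],
  [-10.5, -11.1, 0, 0, 0, 0],
  [-13, -13.8, 0, 0, 0, 0],
  [-15.3, -16.2, 1, 0, 0, 0],
  [-16.3, -17.3, 3, 0, 0, 0],
  [-16.3, -17.3, 5, 0, 0, 0],
  [-16.3, -17.3, 6, 0, 0, 0],
  [-16.3, -17.3, 6, 0, 0, 0],
  [-16.3, -17.3, 6, 0, 0, 0],
])

```text
t: 21.47
eef_pos: [457.4, 147.6, 306.5]
tcp_rot: [3.14, 0.003, -0.229]
ft_force: [-0.4, 0.8, -0.2]
opening: 0.998
```

```bash
python3 -c "
from h import *
print(state()['eef_pos'],rel(458,147,60,-13.15))
im=read_camera('scene')[:,:,::-1]
cv2.imwrite('pics/j.png',cv2.resize(im[100:310,220:490],None,fx=2.8,fy=2.8,interpolation=2))"
```

```text
[457.4088819  147.58036264 306.54543336] (array([0.09, 0.03, 7.52]), np.float64(0.0))
```

View pics/j.png

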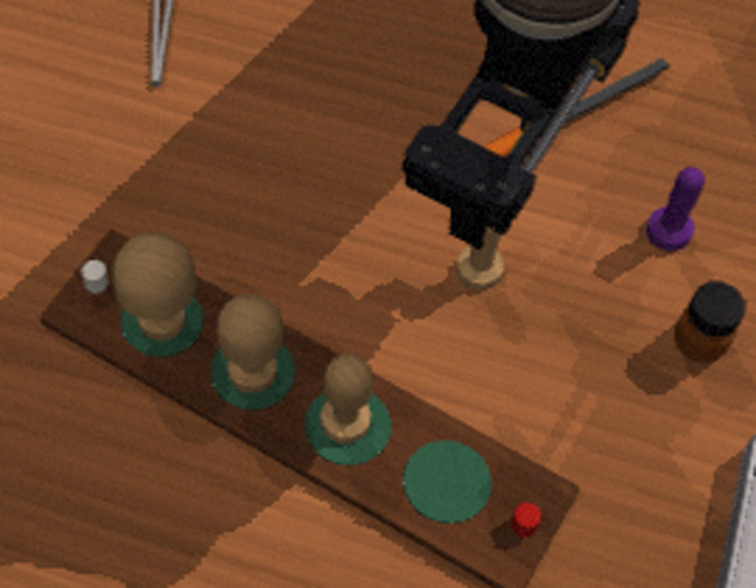

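Three punches stand on their marks, and the fingers are placed around the 20. Same sequence again.

arm_command([
  [0, 0, 1, 0, 0, 0],
  [0, 0, 2.5, 0, 0, 0],
  [0, 0, 4, 0, 0, 0],
  [0, 0, 5.5, 0, 0, 0],
  [0, 0, 6.8, 0, 0, 0],
  [0, 0, 7.4, 0, 0, 0],
  [0, 0, 7.4, 0, 0, 0],
  [0, 0, 7.4, 0, 0, 0],
])

```text
t: 22.18
eef_pos: [458.1, 147.3, 234.1]
tcp_rot: [3.142, -0.0, -0.229]
ft_force: [0.2, 0.8, -0.6]
opening: 0.998
```

arm_command([
  [0, 0, 0, 0, 0, 0],
  [0, 0, 0, 0, 0, 0],
  [0, 0, 0, 0, 0, 0],
  [0, 0, 0, 0, 0, 0],
  [0, 0, 0, 0, 0, 0],
  [0, 0, 0, 0, 0, 0],
  [0, 0, 0, 0, 0, 0],
  [0, 0, 0, 0, 0, 0],
  [0, 0, 0, 0, 0, 0],
  [0, 0, 0, 0, 0, 0],
  [0, 0, 0, 0, 0, 0],
  [0, 0, 0, 0, 0, 0],
], jaw=1.2)

```text
t: 23.18
eef_pos: [458.0, 147.3, 233.7]
tcp_rot: [3.141, 0.0, -0.229]
ft_force: [-0.3, -0.5, 0.9]
opening: 0.212
```

arm_command([
  [0, 0, 0, 0, 0, 0],
  [0, 0, 0, 0, 0, 0],
  [0, 0, 0, 0, 0, 0],
  [0, 0, 0, 0, 0, 0],
])

```text
t: 23.52
eef_pos: [458.0, 147.4, 233.7]
tcp_rot: [3.142, -0.0, -0.229]
ft_force: [0.3, 0.7, -1.1]
opening: 0.197
```

```bash
python3 -c "
from h import *
s=state();print(s['eef_pos'],s['opening']*95,s['t'],rel(630.7,169.2,60,-13.15))"
```

```text
[457.95888753 147.35464423 233.70067462] 18.747888204141372 23.5167 (array([16.33, -6.05,  0.24]), np.float64(0.0))
```

arm_command([
  [0, 0, -0.5, 0, 0, 0],
  [0, 0, -2, 0, 0, 0],
  [0, 0, -4.5, 0, 0, 0],
  [0, 0, -7, 0, 0, 0],
  [0, 0, -9.5, 0, 0, 0],
  [0, 0, -12, 0, 0, 0],
  [0, 0, -13, 0, 0, 0],
  [0, 0, -13, 0, 0, 0],
])

```text
t: 24.18
eef_pos: [457.9, 147.4, 366.3]
tcp_rot: [-3.14, -0.004, -0.229]
ft_force: [0.6, -0.1, -0.5]
opening: 0.201
```

arm_command([
  [0.8, -0.3, 0, 0, 0, 0],
  [2.5, -0.9, 0, 0, 0, 0],
  [5, -1.8, 0, 0, 0, 0],
  [7.5, -2.8, 0, 0, 0, 0],
  [10, -3.7, 0, 0, 0, 0],
  [12.5, -4.6, 0, 0, 0, 0],
  [15, -5.5, 0, 0, 0, 0],
  [16, -5.9, 0, 0, 0, 0],
  [16.3, -6, 0, 0, 0, 0],
  [16.3, -6, 0, 0, 0, 0],
  [16.3, -6, 0, 0, 0, 0],
])

```text
t: 25.1
eef_pos: [629.9, 168.8, 362.6]
tcp_rot: [3.141, 0.002, -0.229]
ft_force: [0.6, 0.1, 1.2]
opening: 0.197
```

arm_command([
  [0, 0, 1, 0, 0, 0],
  [0, 0, 3, 0, 0, 0],
  [0, 0, 5.5, 0, 0, 0],
  [0, 0, 8, 0, 0, 0],
  [0, 0, 9.5, 0, 0, 0],
  [0, 0, 10.5, 0, 0, 0],
  [0, 0, 11, 0, 0, 0],
  [0, 0, 11, 0, 0, 0],
  [0, 0, 11, 0, 0, 0],
])

```text
t: 25.85
eef_pos: [630.4, 168.8, 254.3]
tcp_rot: [-3.141, -0.001, -0.229]
ft_force: [0.7, 0.0, -0.7]
opening: 0.196
```

```bash
python3 -c "
from h import *
s=state();print(s['opening']*95,s['eef_pos'],rel(630.7,169.2,76.4,-13.15))
im=read_camera('scene')[:,:,::-1]
cv2.imwrite('pics/k.png',cv2.resize(im[160:310,280:470],None,fx=3,fy=3,interpolation=2))"
```

```text
18.655698442439963 [630.36359508 168.81064972 254.32741605] (array([ 0.02, -0.05,  0.66]), np.float64(0.0))
```

View pics/k.png

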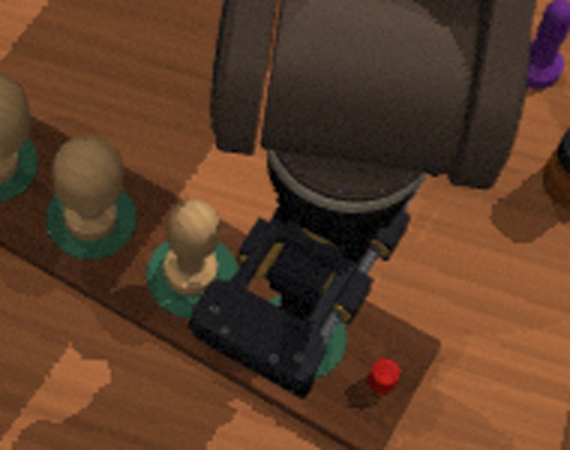

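The 20 is gripped above the mark by the red stud; underside about 6.6 mm above it. Lower, release, retreat.

arm_command([
  [0, 0, 0.3, 0, 0, 0],
  [0, 0, 0.5, 0, 0, 0],
  [0, 0, 0.6, 0, 0, 0],
  [0, 0, 0.6, 0, 0, 0],
  [0, 0, 0.6, 0, 0, 0],
])

```text
t: 26.32
eef_pos: [630.3, 168.8, 247.8]
tcp_rot: [3.142, -0.0, -0.229]
ft_force: [0.5, 0.6, -0.2]
opening: 0.2
```

arm_command([
  [0, 0, 0, 0, 0, 0],
  [0, 0, 0, 0, 0, 0],
  [0, 0, 0, 0, 0, 0],
  [0, 0, 0, 0, 0, 0],
  [0, 0, 0, 0, 0, 0],
  [0, 0, 0, 0, 0, 0],
  [0, 0, 0, 0, 0, 0],
  [0, 0, 0, 0, 0, 0],
  [0, 0, 0, 0, 0, 0],
], jaw=9.5)

```text
t: 27.07
eef_pos: [630.3, 168.8, 247.7]
tcp_rot: [3.142, -0.0, -0.229]
ft_force: [0.8, -0.6, 0.2]
opening: 0.773
```

arm_command([
  [0, 0, -0.5, 0, 0, 0],
  [0, 0, -2, 0, 0, 0],
  [0, 0, -5, 0, 0, 0],
  [0, 0, -8, 0, 0, 0],
  [0, 0, -11, 0, 0, 0],
  [0, 0, -14, 0, 0, 0],
  [-4, 0, -16, 0, 0, 0],
  [-8, 0, -16, 0, 0, 0],
  [-12, 0, -16, 0, 0, 0],
  [-15, 0, -16, 0, 0, 0],
  [-15, 0, -16, 0, 0, 0],
  [-15, 0, -16, 0, 0, 0],
])

```text
t: 28.07
eef_pos: [483.2, 203.2, 408.8]
tcp_rot: [-3.141, -0.001, -0.228]
ft_force: [-0.1, -0.3, -0.9]
opening: 0.998
```

```bash
python3 -c "
from h import *
im=read_camera('scene')[:,:,::-1]; t=read_camera('top')[:,:,::-1]
cv2.imwrite('pics/l.png',np.hstack([cv2.resize(im[140:310,220:500],None,fx=1.7,fy=1.7,interpolation=2),cv2.resize(t[115:230,175:385],None,fx=1.5,fy=2.513,interpolation=2)])[:289])
h=proj('scene',(461,304,28));print(h)
def jar(n,a):
  b=cv2.imread(f'pics/{n}0.png'); x0,y0,x1,y1=a; c=im if n=='scene' else t
  return cv2.absdiff(b,c)[y0:y1,x0:x1].mean()
print(jar('scene',(460,198,490,232)))"
```

```text
(np.float64(469.44111714645356), np.float64(212.28619106835936))
5.052941176470588
```

View pics/l.png

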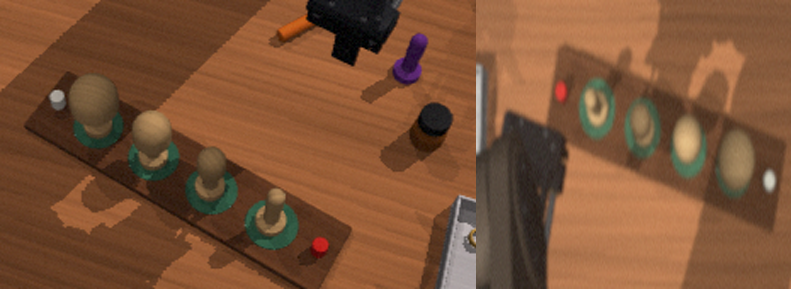

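```bash
python3 -c "
from cell import *
print(job_done())"
```

```text
the job is handed in; nothing more can be done
None
```

All four punches now stand upright on the green marks, one to a mark. From the red stud they run 20, 32, 44, 56 mm, and I handed the job in at about 28 s of the 112 s allowed.

**Placement:** The last pictures from both cameras, judged by eye, show every foot within its green mark and nothing toppled. The gripper released within 1 mm of each computed mark centre.

**Jar and decoy:** The amber jar and the purple look-alike appear unmoved. A before-and-after comparison of the jar area gave a mean grey-level difference of about 5, which I put down to shadows rather than movement. The arm never went down near either of them.

**Forces:** The wrist force readings I saw after each move stayed under about 3 N.

**Disagreements:**
- The two cameras differed by 4 to 8 mm in position, so I used averages. The feet have 13 mm of margin on the marks.
- One rough check of the fingertip position was off by about 11 mm. A proper projection of the fingertips then agreed to about a pixel.

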